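# Run the rearing-box carriage to the camera mark

### The job

Push the free-running carriage with the rearing box along its track to the camera and bring it gently to rest, with the black line on the lid opposite the yellow pointer to within a centimetre, then let go and leave it standing still there for the exposure. Touch the carriage only at its two black sprung rubber buffers, never the box or its housing, do not squash a buffer home, do not let the carriage run into the stop at either end of the track, and leave everything else on the bench alone.

Things in the scene. Friction and masses are not known exactly. Their poses are not given: they have to be found in the camera images.
- track: fixed aluminium bed with two steel shafts, 150 x 740 mm. Origin under its centre at bench height; y runs along the track, roughly to the robot's left, x away from the robot, z up. Red hard stops near both ends, tops 44 mm high; the carriage strikes them when its centre is at y = -0.220 m or y = +0.245 m in this frame
- carriage: the whole moving carriage, rolls only along the track's y, nearly free: nominal mass 1.6 kg (1.3 to 2.2), drag 0.012 N plus 0.06 N s/m, so it coasts far. Starts at rest, on the +y side of the pointer. Origin at bench height at its centre, axes parallel to the track's. Unpressed buffer faces lie 120 mm from the centre, at +y and at -y
- rearing_box: the part of the carriage not to be touched: grey housing 130 mm wide (x), 180 mm long (y), from 45 to 101 mm above the bench, and on its middle a clear box 146 x 116 mm with white lid, top 168 mm above the bench. Same origin and axes as carriage
- lid_line (a point): middle of the black line across the white lid, 168 mm above the bench, exactly over the carriage's centre
- left_buffer: black rubber buffer at the carriage's +y end: level cylinder, 36 mm diameter, 100 mm wide across the track, axis 72 mm above the bench, standing 30 mm out of the housing. Sprung along the track: 80 N/m, no preload, hardly damped, 24 mm travel (about 2 N), then hard. Origin as carriage while unpressed; moves with the buffer
- right_buffer: the same buffer at the carriage's -y end, same spring; pushing on it drives or brakes the carriage towards +y
- left_buffer_face (a point): middle of the left buffer's outermost line, 72 mm above the bench; moves with the buffer
- right_buffer_face (a point): middle of the right buffer's outermost line, 72 mm above the bench; moves with the buffer
- camera_rig: fixed black camera with white ring light on a steel column beyond the track, 230 mm tall, base 160 x 120 mm. Origin at bench height, 200 mm beyond the track's centre line, axes parallel to the track's. It looks along its -x axis: the carriage belongs where the lid line has y = 0 in this frame
- pointer (a point): tip of the yellow pointer on the rig's axis, 169 mm above the bench, 84 mm beyond the track's centre line, beside the lid of a carriage that stands at the mark
- dish_stack: stack of five closed clear Petri dishes, 93 mm diameter, 78 mm tall; origin under its centre, a bystander
- spare_box: loose clear rearing box with white lid, 106 x 146 x 67 mm; origin under its centre, a bystander
- spray_jar: jar with green cap, 70 mm diameter, 100 mm tall; origin under its centre, a bystander
- brush: soft hand brush, 180 mm long, lying on the bench, a bystander
- binder: green ring binder lying flat, 235 x 180 x 32 mm; origin under its centre, a bystander

How it is judged (in metres and radians):
On the way:
1. the carriage stands still and untouched with its lid line at the pointer for 2 s (the exposure) (y of lid_line in the frame of camera_rig between -0.012 and 0.012 m and linear speed of carriage below 0.006 m/s and contact force between each of the fingers, the arm and carriage below 0.05 N), for 2 s.
At the end, for the whole second after the job is handed in: the lid line is within 12 mm of the pointer along the track and the carriage is at rest (under 6 mm/s), untouched (y of lid_line in the frame of camera_rig between -0.012 and 0.012 m and linear speed of carriage below 0.006 m/s).
It fails at once if the carriage runs into the stop at the far (-y) or the near (+y) end of the track (y of lid_line in the frame of track below -0.22 m or y of lid_line in the frame of track above 0.245 m).
It fails at once if the box or the housing of the carriage is touched (over 1 N) (contact force between any of the fingers, the arm and rearing_box above 1 N).
It fails at once if a buffer is squashed home or struck hard (over 8 N) (contact force between any of the fingers, the arm and left_buffer above 8 N or contact force between any of the fingers, the arm and right_buffer above 8 N).
It fails at once if a bystander is moved more than 15 mm (distance of any of dish_stack, spare_box, spray_jar, brush, binder from where it was at the start of the episode above 0.015 m).
It also fails if it takes over 34 s, if anything falls off the work surface, if the arm or the gripper's body presses on something with over 40 N, if the wrist force passes 120 N, or if a joint passes its speed limit or range.

### The arm

A 7-joint arm with a two-finger parallel gripper is mounted at the origin on the work surface. World frame = base frame: x ahead of the robot, y to its left, z up, the work surface at z = 0. Lengths are in mm, angles in rad, forces in N, time in s.
With the tool pointing down it reaches from about 425 to 1025 mm from the base axis. Payload 9.4 kg.
Tool frame: the origin (TCP) lies at the very end of the fingers, on their centre line; the grasp point (between the pads) lies 19 mm behind it; z points along the fingers, y is the line along which they close (so a half turn about z gives the same grasp; the last joint's range is limited). The gripper opens to 85 mm and grips with 20 to 120 N. Pads are 22 mm wide; open, the fingers measure 114 mm over their backs; the gripper's body (76 mm by 85 mm) begins 54 mm behind the grasp point. The pads swing forward as they close: fully open they stand 13 mm farther back than shut.
Start: joints at [1.125, 0.599, -0.003, 1.599, 0.002, 0.943, -0.08], TCP at [261.351, -676.254, 231.275] pointing down, gripper open.
Joint ranges: [-2.57, 2.57], [-0.35, 1.97], [-1.29, 1.29], [0.11, 2.56], [-1.05, 4.19], [0.11, 1.86], [-2.63, 2.63]. Speed limits (rad/s): [2.22, 2.22, 3.01, 3.01, 3.14, 3.14, 3.14].

### API

Orientations are given as a unit quaternion [w, x, y, z].
In Python, from workcell import ctrl, viewer, order gives the robot as it stands. The module is installed in compiled form; this text tells all that it offers.
- The arm moves only by the tool send_rows, never from a script. Its argument "increments" is a list of rows, each a list of 5 numbers: the finger opening in m, from 0 to 0.0854, then the shift along the tool's x, y, z in m, then the turn about the tool's z in rad. A call has exactly 10 rows; each row shifts and turns the commanded pose from where the row before left it, along the tool's axes as they then stand; what a row does not reach is not made up. A row lasts 1/8 s, in which the tool goes at most 62.5 mm and 10.7 degrees, less where a joint would pass 70% of its speed; a pose out of reach is approached as far as the arm can. A call with a gripper value outside its range is refused whole. The fingers move at their own pace and stop on an object; "force" is the grip in N (left out, the last holds). Time passes only in rows, so rows that do not move let the fingers close, or fill a call up. It gives the time, the measured TCP pose, the force, the opening and the grip force at its end, in the units of the state.
- ctrl.sense(): the state, without advancing time (a new reading comes with each control period).
- viewer.camera(name): name is "scene" or "top"; returns (picture, depth): 480x640x3 uint8, red, green, blue; 480x640 float32, mm along the optical axis (not along the pixel's ray), 0 where there is no reading.
- viewer.get_calibration(name): a dict with "fx", "fy", "cx", "cy" (pixels), "xyz" and "orientation" of the camera in the world. Camera axes: x right, y up, looking along -z (the intrinsics and any distortion apply to the point x, -y, -z); pixel columns grow to the right and rows downward; lengths in mm; the calibration is good to about 2 mm. A picture is of the moment at which its call begins. get_calibration takes no time and is no camera call.
- order.close_job(): hands the job in; it is judged then, once.
The state is a dict: "t": time; "q": joint angles; "qvel": joint speeds; "joint_torque": joint torques, N m; "ee_pos": TCP position; "tcp_rot": TCP orientation; "force": force on the tool from outside, world axes, zero at the start; "wrist_torque": the same for the moment, N m; "opening": finger opening in mm; "grasp_force": force on a finger pad.
Only numpy, scipy, OpenCV 4.12 (cv2) and the standard library are available. Lean on these libraries where they do the work, as an engineer would, in place of code of your own. Each camera call takes 0.05 s, during which the arm holds its last target. There are 200 camera calls.

## Working session

There is one attempt and no reset: what is moved stays moved. The work goes in short steps, Python scripts to look and compute and a tool call to move; the robot and the scene stay as the last step left them, time stands still between calls to the robot, and variables do not carry over. Pictures are saved under pics/ and viewed, at most 10 in all, crops included, and the job is handed in when it is done.

Besides the shell and the picture viewer there is one more tool, called as a command line: name --pt "numbers of a row" for each row, then --argument value for the rest. send_rows: Moves the arm, as the interface text tells. Its arguments: {"type":"object","properties":{"increments":{"type":"array","items":{"type":"array","items":{"type":"number"}}},"force":{"type":"number"}},"required":["increments"]}

```bash
mkdir -p pics
cat > h.py <<'E'
import numpy as np, cv2
from scipy.spatial.transform import Rotation as R
from workcell import ctrl, viewer, order
def ray(c,u,v):
    q=c["orientation"]; r=R.from_quat([q[1],q[2],q[3],q[0]])
    d=r.apply([(u-c["cx"])/c["fx"],-(v-c["cy"])/c["fy"],-1.0]); return np.array(c["xyz"]),d
def onz(c,u,v,z):
    o,d=ray(c,u,v); return o+d*(z-o[2])/d[2]
E
python3 - <<'E'
from h import *
s=ctrl.sense(); print(s)
for n in("scene","top"):
    p,d=viewer.camera(n); cv2.imwrite(f"pics/{n}0.png",p[:,:,::-1]); np.save(f"{n}d.npy",d); print(n,viewer.get_calibration(n))
E
```

```text
{'t': 0.0, 'q': array([ 1.1253325 ,  0.60015882, -0.00258772,  1.60017636,  0.00181058,
        0.94290175, -0.07979668]), 'qvel': array([-1.49357563e-03, -1.78489273e-04,  1.40091805e-04,  5.69583722e-04,
        9.99467756e-05,  2.53120994e-03,  1.86970627e-03]), 'joint_torque': array([ 5.62628975e-04, -7.76453805e+01,  1.56534333e+00, -2.58012825e+01,
        1.23830003e-02,  8.94557219e-03,  1.33818452e-05]), 'ee_pos': array([ 261.1598596 , -675.78986056,  230.37538119]), 'tcp_rot': array([-7.92214640e-04,  9.83039814e-01,  1.83390431e-01, -2.15383483e-04]), 'force': array([-0.17463171,  0.02444266,  0.801374  ]), 'wrist_torque': array([ 0.07352652,  0.03869119, -0.01216688]), 'grasp_force': 0.0, 'opening': 84.92894351291652}
scene {'fx': 433.6841172547689, 'fy': 433.6841172547689, 'cx': 323.90217002116333, 'cy': 245.08880243710993, 'xyz': array([ 754.37062425,  248.63243664, 1162.05652327]), 'orientation': array([0.32010379, 0.05396736, 0.14815796, 0.93416824])}
top {'fx': 554.4270603462379, 'fy': 554.4270603462379, 'cx': 327.07360976989537, 'cy': 233.83231218522613, 'xyz': array([ 345.16931908,  -15.14996613, 1788.04534265]), 'orientation': array([ 0.712688  ,  0.03442589, -0.03948748, -0.69952227])}
```

View pics/scene0.png

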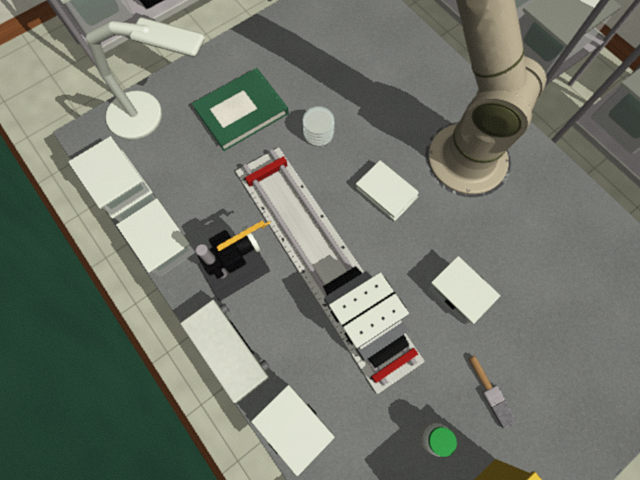

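View pics/top0.png

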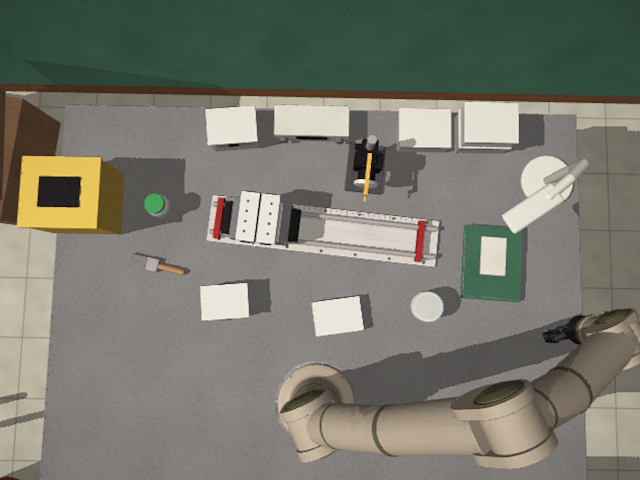

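The scene and top views both show the same layout. In the top view:
- The carriage lid is at about (259,218), with the black line across it.
- The red stops are at (219,218) and (420,240).
- The pointer tip is at about (366,198).
- The arm is at the far right.

Next I'll measure these.

```bash
cat >> h.py <<'E'
def red(p):
    h=cv2.cvtColor(p,cv2.COLOR_RGB2HSV); return cv2.inRange(h,(0,150,70),(6,255,255))|cv2.inRange(h,(172,150,70),(180,255,255))
def yel(p):
    return cv2.inRange(cv2.cvtColor(p,cv2.COLOR_RGB2HSV),(12,150,120),(28,255,255))
def blobs(m,a=25):
    n,l,st,ce=cv2.connectedComponentsWithStats(m); return [(st[i],ce[i],l==i) for i in range(1,n) if st[i][4]>=a]
E
python3 - <<'E'
from h import *
for n in("scene","top"):
    p=cv2.imread(f"pics/{n}0.png")[:,:,::-1].copy(); c=viewer.get_calibration(n); d=np.load(n+"d.npy")
    for s,ce,m in blobs(red(p)): 
        (rc,wh,an)=cv2.minAreaRect(np.argwhere(m)[:,::-1].astype(np.float32))
        print(n,"red",s,rc,wh,an,onz(c,*rc,44).round(1))
    for s,ce,m in blobs(yel(p)):
        q=np.argwhere(m)[:,::-1]; 
        for t in (q[q[:,1].argmax()],q[q[:,0].argmax()]): print(n,"yel",s,t,onz(c,*t,169).round(1),d[t[1],t[0]])
a=cv2.imread("pics/top0.png")[175:265,195:385]; b=cv2.imread("pics/scene0.png")[210:400,200:440]
cv2.imwrite("pics/c1.png",cv2.resize(a,None,fx=4,fy=4,interpolation=2)); cv2.imwrite("pics/c2.png",cv2.resize(b,None,fx=3,fy=3,interpolation=2))
E
```

```text
scene red [245 157  42  29 394] (266.1886901855469, 170.83963012695312) (10.004244804382324, 44.38776779174805) 60.945396423339844 [ 517.4 -315.    44. ]
scene red [372 348  46  34 404] (394.3118591308594, 364.9879455566406) (8.269265174865723, 51.004825592041016) 55.784297943115234 [578.5 318.9  44. ]
scene yel [ 0 21 20 14 63] [ 0 34] [  890.9 -1070.    169. ] 2312.9119
scene yel [ 0 21 20 14 63] [19 24] [  832.3 -1070.3   169. ] 2324.125
scene yel [217 221  53  30 294] [218 250] [ 758.2 -150.2  169. ] 1019.4133
scene yel [217 221  53  30 294] [269 222] [ 619.7 -133.9  169. ] 1060.4231
scene yel [527 472  14   8  64] [527 479] [530.6 649.7 169. ] 857.3361
scene yel [527 472  14   8  64] [540 478] [508.1 664.9 169. ] 1042.5406
top red [213 198  11  41 240] (218.2596435546875, 217.7626953125) (6.1251325607299805, 40.17366027832031) 7.765166282653809 [572.9 319.6  44. ]
top red [415 221  10  41 259] (419.3794250488281, 240.83236694335938) (6.757043838500977, 40.40506362915039) 5.90614128112793 [ 511.6 -318.3   44. ]
top yel [364 153   8  48 191] [364 200] [ 617.9 -132.5  169. ] 1633.8363
top yel [364 153   8  48 191] [371 153] [ 760.2 -151.8  169. ] 1635.3132
top yel [  16  155   86   77 4502] [ 92 231] [510.4 663.1 169. ] 1720.9615
top yel [  16  155   86   77 4502] [101 158] [728.8 650.  169. ] 1607.8969
```

View pics/c1.png

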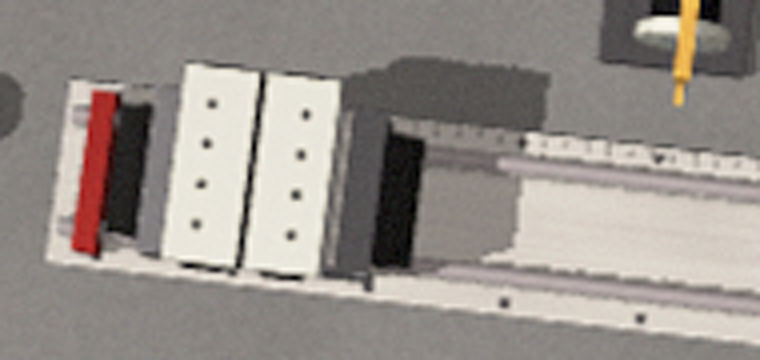

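View pics/c2.png

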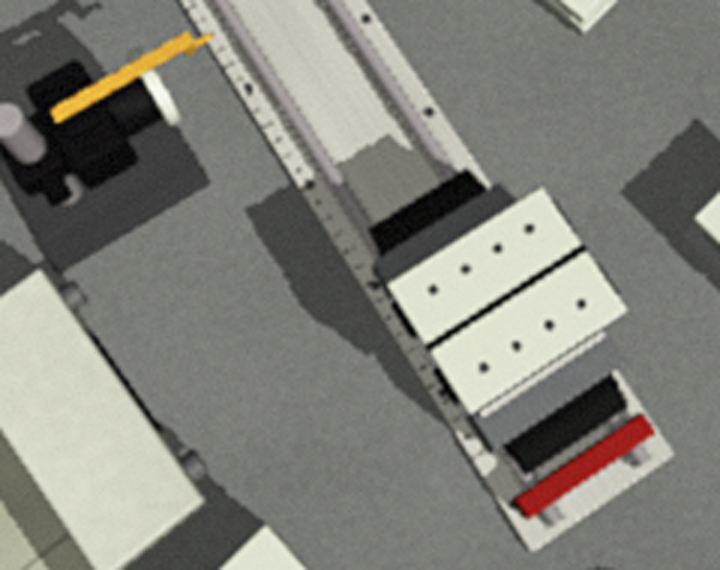

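```bash
cat >> h.py <<'E'
U=np.array([.0957,.9954]); V=np.array([.9954,-.0957]); LAT=542.5*.9954  # track direction, across, centre-line
PT=-73.4
def line(n,p):
    c=viewer.get_calibration(n); s=np.arange(-330,330.); w=np.arange(-50,51,4.)
    S,W=np.meshgrid(s,w,indexing="ij"); xy=S[...,None]*U+(LAT+W)[...,None]*V
    P=np.dstack([xy,np.full(S.shape,168.)]).reshape(-1,3)-c["xyz"]
    q=c["orientation"]; P=R.from_quat([q[1],q[2],q[3],q[0]]).inv().apply(P)
    uv=np.c_[c["cx"]-c["fx"]*P[:,0]/P[:,2],c["cy"]+c["fy"]*P[:,1]/P[:,2]].astype(np.float32)
    g=cv2.remap(p.max(2).astype(np.float32),uv[:,0].reshape(S.shape),uv[:,1].reshape(S.shape),1)
    f=np.median(g,1); f=np.median(g,1)
    sc=np.full(len(s),-1e3)
    for i in range(40,len(s)-40): sc[i]=min(np.median(f[i-30:i-8]),np.median(f[i+8:i+30]))-f[i]-.5*(f[i-30:i-8].std()+f[i+8:i+30].std())
    i=sc.argmax(); k=np.arange(i-6,i+7); wt=np.clip(np.median(f[i-30:i+30])-f[k],0,None)
    return round(float((wt*s[k]).sum()/wt.sum()),1), round(float(sc[i]))
def look():
    for n in("top","scene"):
        t=ctrl.sense()["t"]; p,_=viewer.camera(n); v=line(n,p); print(n,round(float(t),3),v,"to go",round(v[0]-PT,1))
E
python3 - <<'E'
from h import *
for n in("scene","top"):
    p=cv2.imread(f"pics/{n}0.png")[:,:,::-1].copy(); print(n,line(n,p))
    c=viewer.get_calibration(n)
    a={"top":[(257.75,217.5),(260.5,193),(255,242)],"scene":[(369.2,309.3),(395,293.3),(343.3,325.3)]}[n]
    for uv in a: x=onz(c,*uv,168)[:2]; print(x.round(1),(x@U).round(1),(x@V).round(1))
for x in ([572.9,319.6],[511.6,-318.3],[517.4,-315],[578.5,318.9]): x=np.array(x);print((x@U).round(1),(x@V).round(1))
for x in ([619.7,-133.9],[617.9,-132.5]): x=np.array(x);print("pt",(x@U).round(1),(x@V).round(1))
E
```

```text
scene (232.5, 185)
[562.8 181.8] 234.9 542.8
[491.3 189.9] 236.1 470.9
[632.7 173.8] 233.5 613.2
top (233.9, 164)
[559.8 179.7] 232.5 540.0
[633.  173.9] 233.7 613.4
[487.2 185.5] 231.3 467.2
373.0 539.7
-267.9 539.7
-264.0 545.2
372.8 545.3
pt -74.0 629.7
pt -72.8 627.7
```

Run:
```python
import numpy as np
d=np.array([20.9,52.6])/1000
for i in range(10):
    y=np.radians(21.13+6.34*i); print([0,round(d@[np.cos(y),np.sin(y)],4),round(d@[np.sin(y),-np.cos(y)],4),0,-.1107],end=",")
```

```text
[0, np.float64(0.0385), np.float64(-0.0415), 0, -0.1107],[0, np.float64(0.0428), np.float64(-0.037), 0, -0.1107],[0, np.float64(0.0466), np.float64(-0.0321), 0, -0.1107],[0, np.float64(0.0499), np.float64(-0.0267), 0, -0.1107],[0, np.float64(0.0525), np.float64(-0.0211), 0, -0.1107],[0, np.float64(0.0545), np.float64(-0.0151), 0, -0.1107],[0, np.float64(0.0559), np.float64(-0.009), 0, -0.1107],[0, np.float64(0.0565), np.float64(-0.0028), 0, -0.1107],[0, np.float64(0.0565), np.float64(0.0035), 0, -0.1107],[0, np.float64(0.0558), np.float64(0.0097), 0, -0.1107],
```

send_rows --pt "0 0.0385 -0.0415 0 -0.1107" --pt "0 0.0428 -0.037 0 -0.1107" --pt "0 0.0466 -0.0321 0 -0.1107" --pt "0 0.0499 -0.0267 0 -0.1107" --pt "0 0.0525 -0.0211 0 -0.1107" --pt "0 0.0545 -0.0151 0 -0.1107" --pt "0 0.0559 -0.009 0 -0.1107" --pt "0 0.0565 -0.0028 0 -0.1107" --pt "0 0.0565 0.0035 0 -0.1107" --pt "0 0.0558 0.0097 0 -0.1107" --force 20

```text
t: 1.35
ee_pos: [470.6, -148.6, 231.3]
tcp_rot: [0.0, 0.739, 0.674, -0.0]
force: [0.9, -0.8, 0.1]
opening: 0.2
grasp_force: 0.0
```

send_rows --pt "0 0.054 0.006 0 0" --pt "0 0.055 0.006 0 0" --pt "0 0.055 0.006 0 0" --pt "0 0.055 0.006 0 0" --pt "0 0.055 0.006 0 0" --pt "0 0.054 0.006 0 0" --pt "0 0.05 0.006 0 0" --pt "0 0.05 0.006 0 0" --pt "0 0.04 0.006 0.01 0" --pt "0 0.02 0.004 0.02 0"

```text
t: 2.6
ee_pos: [574.3, 333.1, 201.1]
tcp_rot: [-0.0, 0.739, 0.674, 0.001]
force: [0.7, 0.3, -0.2]
opening: 0.3
grasp_force: 0.0
```

send_rows --pt "0 0 0 0.025 0" --pt "0 0 0 0.035 0" --pt "0 0 0 0.035 0" --pt "0 0 0 0.03 0" --pt "0 0 0 0.016 0" --pt "0 0 0 0 0" --pt "0 -0.002 0 0 0" --pt "0 -0.002 0 0 0" --pt "0 -0.002 0 0 0" --pt "0 -0.002 0 0 0"

```text
t: 3.85
ee_pos: [573.7, 321.9, 60.7]
tcp_rot: [0.0, 0.74, 0.673, 0.0]
force: [0.7, -0.3, -0.3]
opening: 0.1
grasp_force: 0.0
```

Run:
```python
from h import *
p,_=viewer.camera("scene"); print(line("scene",p)); cv2.imwrite("pics/s1.png",cv2.resize(p[260:420,300:480,::-1],None,fx=3,fy=3))
```

```text
(232.5, 187)
```

View pics/s1.png

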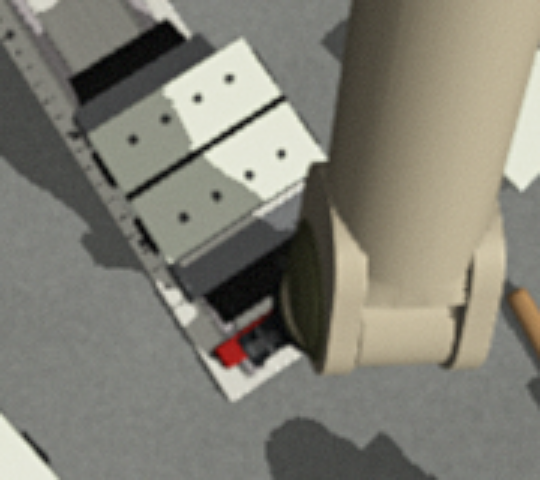

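The fingers (crop 265,340) stand just behind the left buffer, above the red stop, with a small gap. Now the first kick, at 30 mm/s.

send_rows --pt "0 -0.00375 0 0 0" --pt "0 -0.00375 0 0 0" --pt "0 -0.00375 0 0 0" --pt "0 -0.00375 0 0 0" --pt "0 -0.00375 0 0 0" --pt "0 -0.00375 0 0 0" --pt "0 -0.00375 0 0 0" --pt "0 -0.00375 0 0 0" --pt "0 -0.00375 0 0 0" --pt "0 -0.00375 0 0 0"

```text
t: 5.15
ee_pos: [569.9, 284.4, 60.3]
tcp_rot: [0.0, 0.74, 0.673, -0.0]
force: [0.0, 0.0, -0.2]
opening: 0.1
grasp_force: 0.0
```

```bash
python3 -c "
from h import *
look()"
```

```text
top 5.15 (197.9, 74) to go 271.3
scene 5.2 (193.7, 189) to go 267.1
```

send_rows --pt "0 -0.005 0 0 0" --pt "0 -0.005 0 0 0" --pt "0 -0.005 0 0 0" --pt "0 -0.005 0 0 0" --pt "0 -0.005 0 0 0" --pt "0 -0.005 0 0 0" --pt "0 -0.005 0 0 0" --pt "0 -0.005 0 0 0" --pt "0 -0.005 0 0 0" --pt "0 -0.005 0 0 0"

```text
t: 6.5
ee_pos: [565.2, 234.6, 60.2]
tcp_rot: [-0.0, 0.74, 0.673, -0.0]
force: [-0.8, 0.0, 0.8]
opening: -0.4
grasp_force: 0.0
```

```bash
python3 -c "
from h import *
look();print(ctrl.sense()['ee_pos'][:2]@U)"
```

```text
top 6.5 (131.7, 98) to go 205.1
scene 6.55 (128.6, 190) to go 202.0
287.09962964385056
```

send_rows --pt "0 -0.005 0 0 0" --pt "0 -0.005 0 0 0" --pt "0 -0.005 0 0 0" --pt "0 -0.005 0 0 0" --pt "0 -0.005 0 0 0" --pt "0 -0.005 0 0 0" --pt "0 -0.005 0 0 0" --pt "0 -0.005 0 0 0" --pt "0 -0.005 0 0 0" --pt "0 -0.005 0 0 0"

```text
t: 7.85
ee_pos: [560.4, 184.8, 60.3]
tcp_rot: [-0.0, 0.74, 0.673, -0.0]
force: [0.7, -0.2, -0.2]
opening: 0.0
grasp_force: 0.0
```

```bash
python3 -c "
from h import *
look();print(ctrl.sense()['ee_pos'][:2]@U)"
```

```text
top 7.85 (80.4, 96) to go 153.8
scene 7.9 (77.4, 186) to go 150.8
237.09666337244025
```

send_rows --pt "0 -0.0045 0 0 0" --pt "0 -0.0045 0 0 0" --pt "0 -0.0045 0 0 0" --pt "0 -0.0045 0 0 0" --pt "0 -0.0045 0 0 0" --pt "0 -0.0045 0 0 0" --pt "0 -0.0045 0 0 0" --pt "0 -0.0045 0 0 0" --pt "0 -0.0045 0 0 0" --pt "0 -0.0045 0 0 0"

```text
t: 9.2
ee_pos: [556.2, 140.0, 60.3]
tcp_rot: [0.0, 0.74, 0.673, -0.0]
force: [0.1, -0.5, -0.3]
opening: 0.0
grasp_force: 0.0
```

```bash
python3 -c "
from h import *
look();print(ctrl.sense()['ee_pos'][:2]@U)"
```

```text
top 9.2 (-53.2, 33) to go 20.2
scene 9.25 (39.4, 182) to go 112.8
192.17343849491587
```

send_rows --pt "0 -0.0065 0 0 0" --pt "0 -0.0065 0 0 0" --pt "0 -0.0065 0 0 0" --pt "0 -0.006 0 0 0" --pt "0 -0.0035 0 0 0" --pt "0 -0.0035 0 0 0" --pt "0 -0.0035 0 0 0" --pt "0 -0.0035 0 0 0" --pt "0 -0.0035 0 0 0" --pt "0 -0.0035 0 0 0"

```text
t: 10.55
ee_pos: [551.8, 93.9, 60.2]
tcp_rot: [-0.0, 0.74, 0.673, 0.0]
force: [0.2, 0.1, 0.1]
opening: -0.3
grasp_force: 0.0
```

Run:
```python
from h import *
t=ctrl.sense()['t'];p,_=viewer.camera("scene");l=line("scene",p);print(t,l,l[0]-PT,ctrl.sense()['ee_pos'][:2]@U)
```

```text
10.55 (14.9, 108) 88.30000000000001 145.6238534331792
```

send_rows --pt "0 -0.0028 0 0 0" --pt "0 -0.0028 0 0 0" --pt "0 -0.0028 0 0 0" --pt "0 -0.0028 0 0 0" --pt "0 -0.0028 0 0 0" --pt "0 -0.0028 0 0 0" --pt "0 -0.002 0 0 0" --pt "0 -0.001 0 0 0" --pt "0 -0.001 0 0 0" --pt "0 -0.001 0 0 0"

```text
t: 11.85
ee_pos: [549.7, 72.4, 60.2]
tcp_rot: [-0.0, 0.74, 0.673, -0.0]
force: [0.1, 0.6, 0.0]
opening: -0.1
grasp_force: 0.0
```

```bash
cat > m.py <<'E'
from h import *
t=ctrl.sense()['t'];p,_=viewer.camera("scene");l=line("scene",p);f=ctrl.sense()['ee_pos'][:2]@U
print(round(float(t),2),l,"go",round(l[0]-PT,1),"finger",f.round(1),"gap",round(f-l[0]-132,1))
cv2.imwrite("pics/last.png",p[:,:,::-1])
E
python3 m.py
```

```text
11.85 (-17.1, 96) go 56.3 finger 124.5 gap 9.6
```

send_rows --pt "0 -0.001 0 0 0" --pt "0 -0.001 0 0 0" --pt "0 -0.001 0 0 0" --pt "0 -0.001 0 0 0" --pt "0 -0.001 0 0 0" --pt "0 -0.001 0 0 0" --pt "0 -0.001 0 0 0" --pt "0 -0.001 0 0 0" --pt "0 -0.001 0 0 0" --pt "0 -0.001 0 0 0"

```text
t: 13.15
ee_pos: [548.7, 62.3, 60.2]
tcp_rot: [-0.0, 0.74, 0.673, -0.0]
force: [-0.8, 1.3, 0.7]
opening: -0.2
grasp_force: 0.0
```

```bash
python3 m.py
```

```text
13.15 (-45.5, 148) go 27.9 finger 114.5 gap 28.0
```

View pics/last.png

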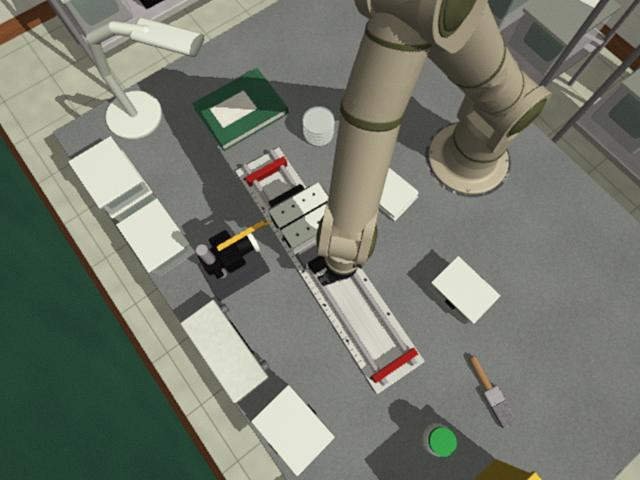

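The line is detected at about (300,215) on the half-shadowed lid and is approaching the pointer tip at (269,222). I predict it stops about 6 mm short, so I'll let it coast.

send_rows --pt "0 0 0 0 0" --pt "0 0 0 0 0" --pt "0 0 0 0 0" --pt "0 0 0 0 0" --pt "0 0 0 0 0" --pt "0 0 0 0 0" --pt "0 0 0 0 0" --pt "0 0 0 0 0" --pt "0 0 0 0 0" --pt "0 0 0 0 0"

```text
t: 14.45
ee_pos: [548.8, 62.4, 60.3]
tcp_rot: [-0.0, 0.74, 0.673, -0.0]
force: [0.9, 0.3, -0.6]
opening: 0.2
grasp_force: 0.0
```

```bash
python3 m.py
```

```text
14.45 (-61.9, 187) go 11.5 finger 114.7 gap 44.6
```

send_rows --pt "0 0 0 0 0" --pt "0 0 0 0 0" --pt "0 0 0 0 0" --pt "0 0 0 0 0" --pt "0 0 0 0 0" --pt "0 0 0 0 0" --pt "0 0 0 0 0" --pt "0 0 0 0 0" --pt "0 0 0 0 0" --pt "0 0 0 0 0"

```text
t: 15.75
ee_pos: [548.7, 62.4, 60.2]
tcp_rot: [-0.0, 0.74, 0.673, -0.0]
force: [0.0, 0.2, 0.5]
opening: -0.3
grasp_force: 0.0
```

```bash
python3 m.py
```

```text
15.75 (-67.5, 187) go 5.9 finger 114.7 gap 50.2
```

send_rows --pt "0 0.02 0 0 0" --pt "0 0.04 0 0 0" --pt "0 0.04 0 0 0" --pt "0 0.04 0 0 0" --pt "0 0.04 0 0 0" --pt "0 0.02 0 0 0" --pt "0 0 0 0 0" --pt "0 0 0 0 0" --pt "0 0 0 0 0" --pt "0 0 0 0 0"

```text
t: 17.05
ee_pos: [568.0, 260.2, 60.3]
tcp_rot: [0.0, 0.74, 0.672, -0.0]
force: [0.7, 0.2, -0.4]
opening: 0.3
grasp_force: 0.0
```

```bash
python3 m.py
python3 - <<'E'
from h import *
p,_=viewer.camera("top"); print(line("top",p)); cv2.imwrite("pics/t2.png",cv2.resize(p[175:265,285:445,::-1],None,fx=4.5,fy=4.5,interpolation=2))
E
```

```text
17.05 (-67.6, 182) go 5.8 finger 313.7 gap 249.3
(-66.1, 178)
```

View pics/t2.png

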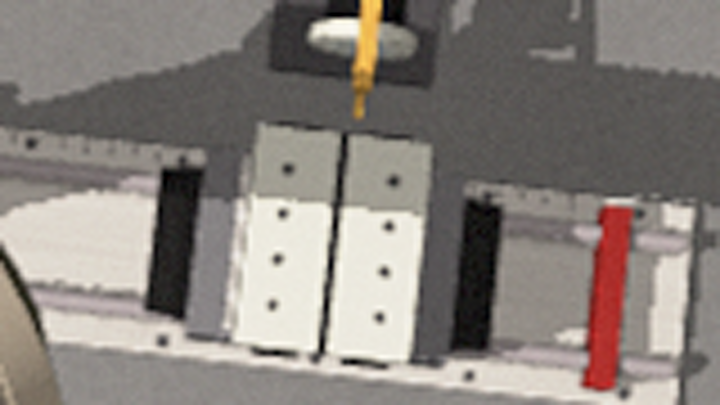

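The line's upper end is at crop (344,135) and the pointer tip at (360,115), so the line rests about 7 mm short. It is inside tolerance but with thin margin, so I'll give it a gentle nudge.

send_rows --pt "0 -0.03 0 0 0" --pt "0 -0.05 0 0 0" --pt "0 -0.05 0 0 0" --pt "0 -0.05 0 0 0" --pt "0 -0.035 0 0 0" --pt "0 -0.015 0 0 0" --pt "0 -0.007 0 0 0" --pt "0 -0.003 0 0 0" --pt "0 0 0 0 0" --pt "0 0 0 0 0"

```text
t: 18.4
ee_pos: [545.1, 23.7, 60.3]
tcp_rot: [-0.0, 0.739, 0.673, 0.0]
force: [-0.6, -0.0, -0.5]
opening: -0.5
grasp_force: 0.0
```

```bash
python3 m.py
```

```text
18.4 (-67.5, 90) go 5.9 finger 75.6 gap 11.1
```

send_rows --pt "0 -0.002 0 0 0" --pt "0 -0.002 0 0 0" --pt "0 -0.001 0 0 0" --pt "0 -0.0006 0 0 0" --pt "0 -0.0006 0 0 0" --pt "0 -0.0006 0 0 0" --pt "0 -0.0006 0 0 0" --pt "0 -0.0006 0 0 0" --pt "0 -0.0006 0 0 0" --pt "0 -0.0006 0 0 0"

```text
t: 19.7
ee_pos: [544.1, 13.4, 60.2]
tcp_rot: [-0.0, 0.74, 0.673, -0.0]
force: [-0.9, -0.2, 0.3]
opening: -0.3
grasp_force: 0.0
```

```bash
python3 m.py
```

```text
19.7 (-66.9, 98) go 6.5 finger 65.3 gap 0.2
```

send_rows --pt "0 -0.0006 0 0 0" --pt "0 -0.0006 0 0 0" --pt "0 -0.0006 0 0 0" --pt "0 -0.0006 0 0 0" --pt "0 -0.0006 0 0 0" --pt "0 -0.0006 0 0 0" --pt "0 -0.0006 0 0 0" --pt "0 -0.0006 0 0 0" --pt "0 -0.0003 0 0 0" --pt "0 0 0 0 0"

```text
t: 21.0
ee_pos: [543.6, 8.4, 60.3]
tcp_rot: [-0.0, 0.74, 0.673, -0.0]
force: [0.1, 0.3, 0.3]
opening: -0.3
grasp_force: 0.0
```

```bash
python3 m.py
```

```text
21.0 (-73.1, 96) go 0.3 finger 60.4 gap 1.5
```

send_rows --pt "0 0.005 0 0 0" --pt "0 0.02 0 0 0" --pt "0 0.04 0 0 0" --pt "0 0.04 0 0 0" --pt "0 0.04 0 0 0" --pt "0 0.03 0 0 0" --pt "0 0.02 0 0 0" --pt "0 0 0 0 0" --pt "0 0 0 0 0" --pt "0 0 0 0 0"

```text
t: 22.3
ee_pos: [562.1, 200.7, 60.2]
tcp_rot: [0.0, 0.741, 0.672, -0.001]
force: [-0.1, -0.5, -0.0]
opening: 0.0
grasp_force: 0.0
```

```bash
python3 m.py; python3 -c "
from h import *
print(line('top',viewer.camera('top')[0]))"
```

```text
22.3 (-76.6, 176) go -3.2 finger 253.8 gap 198.4
(-75.2, 180)
```

send_rows --pt "0 0 0 0 0" --pt "0 0 0 0 0" --pt "0 0 0 0 0" --pt "0 0 0 0 0" --pt "0 0 0 0 0" --pt "0 0 0 0 0" --pt "0 0 0 0 0" --pt "0 0 0 0 0" --pt "0 0 0 0 0" --pt "0 0 0 0 0"

```text
t: 23.65
ee_pos: [562.1, 202.5, 60.2]
tcp_rot: [-0.0, 0.74, 0.673, -0.0]
force: [0.6, 0.3, 0.2]
opening: -0.3
grasp_force: 0.0
```

send_rows --pt "0 0 0 0 0" --pt "0 0 0 0 0" --pt "0 0 0 0 0" --pt "0 0 0 0 0" --pt "0 0 0 0 0" --pt "0 0 0 0 0" --pt "0 0 0 0 0" --pt "0 0 0 0 0" --pt "0 0 0 0 0" --pt "0 0 0 0 0"

```text
t: 24.9
ee_pos: [562.1, 202.5, 60.3]
tcp_rot: [-0.0, 0.74, 0.673, -0.0]
force: [-0.2, 1.1, -0.1]
opening: -0.0
grasp_force: 0.0
```

```bash
python3 m.py; python3 -c "
from h import *
print(line('top',viewer.camera('top')[0]))"
```

```text
24.9 (-76.6, 175) go -3.2 finger 255.4 gap 200.0
(-75.2, 179)
```

At rest about 2–3 mm past the pointer, untouched for more than 2 s.

```bash
python3 -c "
from h import *
print(order.close_job())"
```

```text
the job is handed in; nothing more can be done
None
```

The carriage is standing still and untouched with its lid line about 2–3 mm past the pointer by both cameras, after more than 2 s of rest; the job was handed in at about 25 s, and no verdict was returned.

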